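# Gauge the gap of a gel-casting clamp and hold the blade snug

## Robot

A 6-joint arm with a two-finger parallel gripper is mounted at the origin on the work surface. World frame = base frame: x ahead of the robot, y to its left, z up, the work surface at z = 0. Lengths are in mm, angles in rad, forces in N, time in s.
With the tool pointing down it reaches from about 350 to 850 mm from the base axis. Payload 8.1 kg.
Tool frame: the origin (TCP) lies at the centre of the arm's flange, where the gripper is bolted on; the fingertips stand 173 mm ahead of it and the grasp point (between the pads) lies 155 mm ahead of it; z points along the fingers, y is the line along which they close (so a half turn about z gives the same grasp; the last joint's range is limited). The gripper opens to 85 mm and grips with 20 to 120 N. Pads are 22 mm wide; open, the fingers measure 114 mm over their backs; the gripper's body (76 mm by 85 mm) begins 54 mm behind the grasp point. The pads swing forward as they close: fully open they stand 13 mm farther back than shut.
Start: joints at [-1.383, 0.13, 1.488, -0, 1.523, -0.085], TCP at [161.678, -577.812, 404.692] pointing down, gripper open.
Joint ranges: [-2.96, 2.96], [-0.89, 2.26], [0.02, 2.5], [-1.34, 4.48], [0, 2.73], [-2.66, 2.66]. Speed limits (rad/s): [2.39, 2.39, 2.79, 3.14, 3.14, 3.14].

## Interface

Orientations are given as a unit quaternion [w, x, y, z].
In Python, from plant import arm gives the robot as it stands.
- The arm moves only by the tool servo_tool, never from a script. Its argument "commands" is a list of rows, each a list of 3 entries, a list of its own where there are three numbers: the shift along the tool's x, y, z normalised to -1 to 1, where 1 is 30 mm, then the turn, a rotation vector about the tool's x, y, z normalised to -1 to 1, where 1 is 5 degrees, then the opening, from -1 (shut) to 1 (fully open), so that 0 is half open. A call has 1 to 10 rows; each row shifts and turns the commanded pose from where the row before left it, along the tool's axes as they then stand; what a row does not reach is not made up. A row lasts 1/10 s, in which the tool goes at most 50 mm and 8.59 degrees, less where a joint would pass 70% of its speed; a pose out of reach is approached as far as the arm can. A call with a number of a shift or a turn outside -1 to 1 is refused whole. A call with a gripper value outside its range is refused whole. The fingers move at their own pace and stop on an object; "newtons" is the grip in N (left out, the last holds). Time passes only in rows, so rows that do not move let the fingers close. It gives the time, the measured TCP pose, the force, the opening and the grip force at its end, in the units of the state.
- arm.read_state(): the state, without advancing time (a new reading comes with each control period).
- arm.get_image(name): name is "side" or "top" or "wrist"; returns a dict with "pixels" (480x640x3 uint8, blue, green, red), "fx", "fy", "cx", "cy" (pixels), "R" (3x3) and "t" (3): a world point X has camera coordinates R X + t. Camera axes: x right, y down, z forward; pixel columns grow to the right and rows downward; lengths in mm; the calibration is good to about 2 mm. A picture is of the moment at which its call begins. There is no depth.
- arm.close_job(): hands the job in; it is judged then, once.
The state is a dict: "time": time; "joint_positions": joint angles; "joint_vel": joint speeds; "tau": joint torques, N m; "tool_pos": TCP position; "orientation": TCP orientation; "ft_force": force on the tool from outside, world axes, zero at the start; "moment": the same for the moment, N m; "width": finger opening in mm; "gripper_force": force on a finger pad.
Only numpy, scipy, OpenCV 4.12 (cv2) and the standard library are available. Lean on these libraries where they do the work, as an engineer would, in place of code of your own. Each camera call takes 0.05 s, during which the arm holds its last target. There are 200 camera calls.

## Task

Lift the tapered gap gauge (steel blade, black handle) upright out of its aluminium holder, and lower its blade straight down between the two white plates of the gel-casting clamp until it drags snugly: both sprung plates pushed back by a millimetre or two, neither forced much further, and the handle still clear of the plates. Finish while holding the gauge still and upright at that depth, do not let go, and leave the other things on the bench where they are.

Things in the scene. Friction and masses are not known exactly. Their poses are not given: they have to be found in the camera images.
- gauge_handle (a point): Centre of the gap gauge's black handle: 18 mm (x) by 34 mm (y) by 50 mm tall (z, up). Below it hangs a steel blade, tip 125 mm below this point. Both faces taper alike, so a half turn about z makes no difference. At the start it hangs upright in the holder, the handle's underside resting on the holder's top.
- gauge_tip (a point): Middle of the lower edge of the gauge's blade; axes as for the handle. The blade is 100 mm long and 20 mm wide (y), 2 mm thick (x) at this tip, growing evenly to 9.8 mm at the handle.
- gauge: The whole gap gauge, loose, about 0.12 kg; origin at the blade tip, axes as for the handle.
- holder: Aluminium holder fixed to the bench, 80 by 80 mm at its base, 112 mm tall, top 50 (x) by 70 mm (y); a 12 by 24 mm slot through its top holds the gauge's blade, with 1 to 2 mm of play. Origin: centre of its underside, z up; the gauge hangs with the same axes.
- stand: Gel-casting clamp fixed to the bench: grey base 150 (x) by 130 (y) by 12 mm; on it two grey posts, 82 mm above the bench, each with an upright white plate on springs. Origin: centre of its underside; x is across the plates, y along them. A snug blade (friction about 0.6) resists a downward push with 4 to 9 N in all.
- mouth (a point): Centre of the gap (within 0.5 mm) where the two white plates become parallel, 118 mm above the bench. x across the plates, y along them, z up. Plates are 100 mm long (y), parallel from here to 96 mm below; gap at rest 2.6 to 3.8 mm, it varies. Above, each plate flares outward at 35 degrees for 12 mm, to an opening about 20 mm wide.
- plate_near (a joint): How far the near (-x side) plate is pushed back from its rest position, m: 0 at rest, grows as the plate is pushed outward (along the mouth's -x), stop at 0.008. A spring holds it: about 3 N to start it moving, then 1.5 N more per mm.
- plate_far (a joint): How far the far (+x side) plate is pushed back from its rest position, m: 0 at rest, grows as the plate is pushed outward (along the mouth's +x), stop at 0.008. A spring holds it: about 3 N to start it moving, then 1.5 N more per mm.
- reagent: Bystander: brown reagent bottle, 60 mm across, 120 mm tall; origin under its centre.
- tip_box: Bystander: clear pipette tip box, 85 by 120 by 50 mm; origin under its centre.
- specimen_pot: Bystander: white open specimen pot, 64 mm across, 60 mm tall; origin under its centre.
- comb: Bystander: white gel comb lying flat, 40 by 95 by 8 mm; origin on its underside.
Things that resemble listed ones, but are neither listed nor needed, are in the scene too. Leave any blue or purple look-alike of the holder alone.

How it is judged (in metres and radians):
On the way, in this order (a step that is already met when the one before it is completed fails the run):
1. the gauge is lifted clear of its holder in the fingers, upright (contact force between the fingers and gauge above 2 N and z of gauge_tip in the frame of holder above 0.112 m and angle between gauge_handle's own z axis and vertical below 0.3 rad and contact force between gauge and holder below 0.3 N), for 0.1 s.
2. the blade tip is between the plates, lined up with them (contact force between the fingers and gauge above 2 N and angle between gauge_handle's own z axis and vertical below 0.15 rad and angle between the x axis of gauge_handle and the x axis of mouth, either way round below 0.2 rad and y of gauge_tip in the frame of mouth between -0.032 and 0.032 m and x of gauge_tip in the frame of mouth between -0.012 and 0.012 m and z of gauge_tip in the frame of mouth below 0 m), for 0.1 s.
At the end, for the whole second after the job is handed in: Gauge held in the fingers (over 2 N), still, upright and lined up with the plates (0.15, 0.2 rad), within 32 mm of their middle, tip 15 to 86 mm below the mouth point; each plate pushed back 0.3 to 4.5 mm and pressing with over 1 N; gauge touching neither base nor holder (contact force between the fingers and gauge above 2 N and angle between gauge_handle's own z axis and vertical below 0.15 rad and angle between the x axis of gauge_handle and the x axis of mouth, either way round below 0.2 rad and y of gauge_tip in the frame of mouth between -0.032 and 0.032 m and x of gauge_tip in the frame of mouth between -0.012 and 0.012 m and z of gauge_tip in the frame of mouth between -0.086 and -0.015 m and contact force between gauge and stand below 0.3 N and contact force between gauge and holder below 0.3 N and value of joint plate_near between 0.0003 and 0.0045 m and contact force between gauge and plate_near above 1 N and value of joint plate_far between 0.0003 and 0.0045 m and contact force between gauge and plate_far above 1 N and linear speed of gauge below 0.01 m/s); the arm keeps its last pose, push and grip.
It fails at once if a plate is forced back more than 6.5 mm (value of joint any of plate_near, plate_far above 0.0065 m).
It fails at once if a bystander is moved more than 25 mm or tipped (distance of any of reagent, tip_box, specimen_pot, comb from where it was at the start of the episode above 0.025 m or angle between any of reagent, tip_box, specimen_pot, comb's own z axis and vertical above 0.5 rad).
It also fails if it takes over 61 s, if anything falls off the work surface, if the arm or the gripper's body presses on something with over 40 N, if the wrist force passes 120 N, or if a joint passes its speed limit or range.

## Working session

There is one attempt and no reset: what is moved stays moved. The work goes in short steps, Python scripts to look and compute and a tool call to move; the robot and the scene stay as the last step left them, time stands still between calls to the robot, and variables do not carry over. Pictures are saved under pics/ and viewed, at most 10 in all, crops included, and the job is handed in when it is done.

Besides the shell and the picture viewer there is one more tool, called after "Emit:" as name(argument=value, ...), one argument or row to a line, values as JSON. servo_tool: Moves the arm, as the interface text tells. Its arguments: {"type":"object","properties":{"commands":{"type":"array","items":{"type":"array"}},"newtons":{"type":"number"}},"required":["commands"]}

```bash
mkdir -p pics; python3 - <<'E'
from plant import arm
import cv2,numpy as np,pickle
for n in ("top","side","wrist"):
    d=arm.get_image(n); cv2.imwrite(f"pics/{n}0.png",d["pixels"]); pickle.dump(d,open(f"{n}0.pkl","wb"))
    print(n,d["fx"],d["cx"],d["cy"],np.round(d["R"],3).tolist(),np.round(d["t"],1), np.round(-np.array(d["R"]).T@d["t"]))
print(arm.read_state())
E
```

```text
top 465.8018834014868 320.0203227974954 239.06992354393216 [[0.01, -1.0, 0.009], [-0.997, -0.011, -0.077], [0.077, -0.008, -0.997]] [-14.8 599.9 933.9] [526.  -1. 977.]
side 485.9142691250222 315.76102685062733 240.36378787663315 [[-0.998, -0.066, -0.001], [-0.046, 0.71, -0.703], [0.047, -0.701, -0.711]] [606.6  98.  895.3] [568. 598. 706.]
wrist 405.65311230149666 324.3733263339677 235.79807962593944 [[0.27, -0.963, -0.002], [-0.928, -0.26, 0.265], [-0.256, -0.07, -0.964]] [-599.2  -34.7  378.9] [ 226. -560.  374.]
{'time': 0.15, 'joint_positions': array([-1.38339181e+00,  1.31010308e-01,  1.48902894e+00, -2.16709840e-05,
        1.52299420e+00, -8.53953141e-02]), 'joint_vel': array([-5.48371150e-05, -1.43852680e-03, -2.99001795e-03, -6.04812834e-04,
       -3.25596094e-04, -1.55925509e-03]), 'tau': array([ 2.40092675e-03, -5.70061684e+01, -5.01157701e+01,  3.22479400e-05,
        9.59221332e-03,  9.67645701e-05]), 'tool_pos': array([ 161.64528011, -577.6366953 ,  403.87181645]), 'orientation': array([-7.18908586e-04,  9.90711617e-01,  1.35977840e-01, -4.75363055e-05]), 'ft_force': array([-0.14340829,  0.02089435,  0.09230838]), 'moment': array([0.03064135, 0.03281318, 0.00871559]), 'gripper_force': 0.0, 'width': 85.22013577124244}
```

View pics/top0.png

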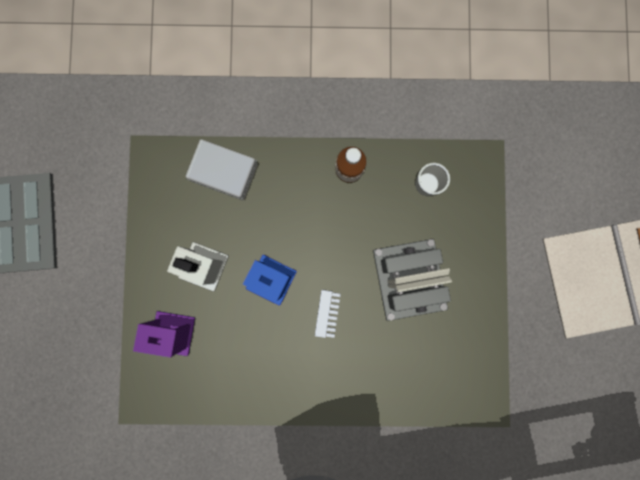

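View pics/side0.png

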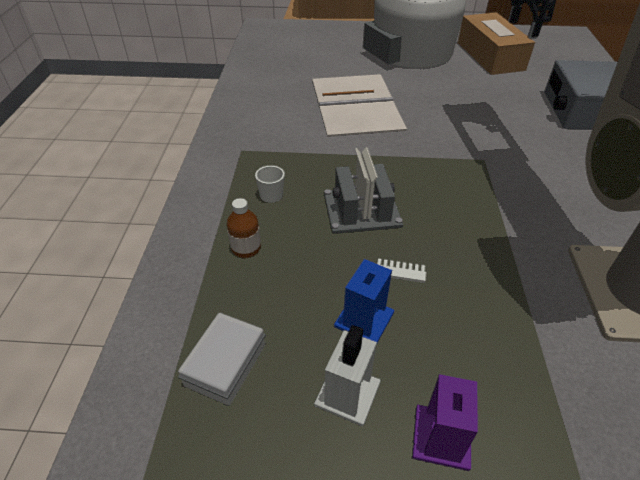

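The top view shows the gauge's black handle at about (187,266) on the grey holder, and the clamp centred near (412,280) with its plate gap near (424,280). Blue and purple decoys are at (270,280) and (165,335). I'll zoom in next.

```bash
python3 - <<'E'
import cv2,pickle,numpy as np
t=pickle.load(open("top0.pkl","rb"))["pixels"]; s=pickle.load(open("side0.pkl","rb"))["pixels"]
def c(im,x,y,w,h,f): return cv2.resize(im[y:y+h,x:x+w],None,fx=f,fy=f,interpolation=cv2.INTER_CUBIC)
a=c(t,160,235,80,60,5);b=c(t,368,230,100,100,3.0)
e=c(s,305,315,80,110,2.7)[:300]; f=c(s,315,140,100,100,3.0)
def pad(i): 
    o=np.zeros((300,400,3),np.uint8); o[:i.shape[0],:i.shape[1]]=i[:300,:400]; return o
cv2.imwrite("pics/crops.png",np.vstack([np.hstack([pad(a),pad(b)]),np.hstack([pad(e),pad(f)])]))
E
```

```text
(no output)
```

View pics/crops.png

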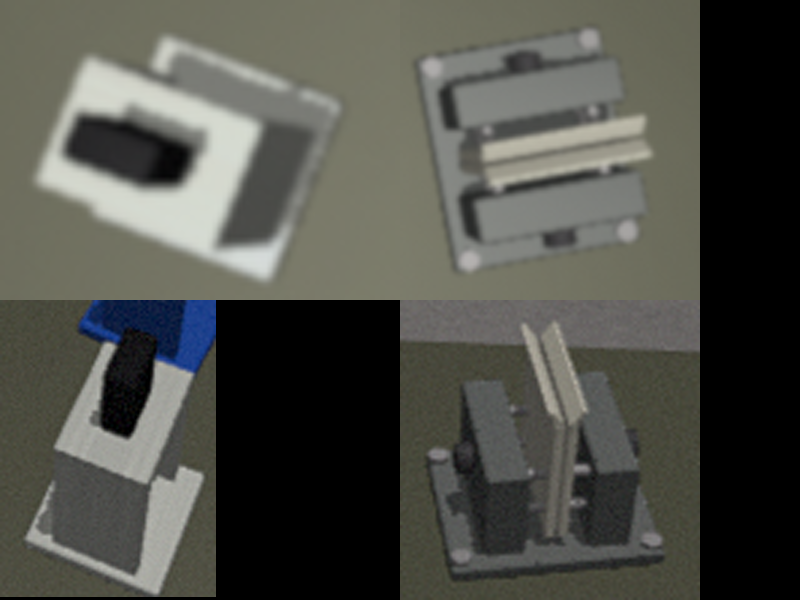

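The crops show the holder's top rectangle with the handle centred on it, and the flared tops of the two clamp plates. Next I'll fit both poses using both cameras.

```bash
cat >fit.py <<'E'
import numpy as np,pickle
from scipy.optimize import least_squares
D={n:pickle.load(open(n+"0.pkl","rb")) for n in("top","side")}
def proj(n,X):
    d=D[n]; c=np.array(d["R"])@np.asarray(X,float)+np.array(d["t"]).ravel()
    return np.array([d["fx"]*c[0]/c[2]+d["cx"],d["fy"]*c[1]/c[2]+d["cy"]])
def fit(obs,x0,lab):
    def r(p,o=obs):
        c,s=np.cos(p[2]),np.sin(p[2]); out=[]
        for n,(lx,ly,z),uv in o: out+=list(proj(n,[p[0]+c*lx-s*ly,p[1]+s*lx+c*ly,z])-uv)
        return np.array(out)
    for sub in (obs,[o for o in obs if o[0]=="top"],[o for o in obs if o[0]=="side"]):
        q=least_squares(lambda p:r(p,sub),x0,x_scale=[10,10,.1],loss="soft_l1"); print(lab,np.round(q.x,3),"rms",np.round(np.sqrt(np.mean(q.fun**2)),2))
        if sub is obs: print(np.round(r(q.x).reshape(-1,2),1).tolist())
T=lambda x,y:(160+x/5,235+y/5); S=lambda x,y:(305+x/2.7,315+y/2.7)
# image right=-y, up=+x ; holder long axis y
h=[("top",(25,35,112),T(88,57)),("top",(25,-35,112),T(262,122)),("top",(-25,-35,112),T(220,245)),("top",(-25,35,112),T(38,183)),
   ("side",(-25,-35,112),S(193,70)),("side",(-25,35,112),S(155,180)),("side",(25,35,112),S(57,147))]
fit(h,[480,230,-.35],"holder")
T=lambda x,y:(368+x/3,230+y/3); S=lambda x,y:(315+x/3,140+y/3); z=127.8; w=10
m=[("top",(w,50,z),T(82,147)),("top",(w,-50,z),T(245,117)),("top",(-w,50,z),T(87,182)),("top",(-w,-50,z),T(252,153)),
   ("side",(w,50,z),S(150,117)),("side",(w,-50,z),S(122,27)),("side",(-w,50,z),S(185,112)),("side",(-w,-50,z),S(152,23))]
fit(m,[450,-200,.15],"mouth")
E
python3 fit.py
```

```text
holder [ 5.41603e+02  2.32125e+02 -3.19000e-01] rms 0.49
[[-0.5, 0.1], [0.2, -0.6], [-0.6, 0.4], [0.1, 0.5], [0.2, -0.7], [-1.1, 0.2], [0.3, -0.2]]
holder [ 5.41800e+02  2.31801e+02 -3.28000e-01] rms 0.38
holder [ 5.41466e+02  2.32410e+02 -3.11000e-01] rms 0.49
mouth [ 5.20312e+02 -1.96404e+02  1.92000e-01] rms 0.61
[[0.1, 0.0], [-0.6, 0.1], [0.5, -0.8], [-0.7, -1.1], [1.1, -0.7], [0.8, -0.6], [-0.3, 0.1], [0.4, -0.0]]
mouth [ 5.19463e+02 -1.96706e+02  1.85000e-01] rms 0.48
mouth [ 5.21327e+02 -1.95331e+02  1.98000e-01] rms 0.45
```

Emit:
servo_tool(
  commands=[
    [[0.65,-0.75,0],[0,0,0],1],
    [[0.65,-0.75,0],[0,0,0],1],
    [[0.65,-0.75,0],[0,0,0],1],
    [[0.65,-0.75,0],[0,0,0],1],
    [[0.65,-0.75,0],[0,0,0],1],
    [[0.65,-0.75,0],[0,0,0],1],
    [[0.65,-0.75,0],[0,0,0],1],
    [[0.65,-0.75,0],[0,0,0],1],
    [[0.65,-0.75,0],[0,0,0],1],
    [[0.65,-0.75,0],[0,0,0],1],
  ],
)

```text
time: 1.15
tool_pos: [289.1, -307.4, 404.5]
orientation: [-0.0, 0.991, 0.136, -0.0]
ft_force: [0.3, 0.1, -0.3]
width: 85.3
gripper_force: 0.0
```

Emit:
servo_tool(
  commands=[
    [[0.65,-0.75,0],[0,0,0],1],
    [[0.65,-0.75,0],[0,0,0],1],
    [[0.65,-0.75,0],[0,0,0],1],
    [[0.65,-0.75,0],[0,0,0],1],
    [[0.65,-0.75,0],[0,0,0],1],
    [[0.65,-0.75,0],[0,0,0],1],
    [[0.65,-0.75,0],[0,0,0],1],
    [[0.65,-0.75,0],[0,0,0],1],
    [[0.65,-0.75,0],[0,0,0],1],
    [[0.65,-0.75,0],[0,0,0],1],
  ],
)

```text
time: 2.15
tool_pos: [416.2, -38.1, 404.5]
orientation: [0.0, 0.991, 0.136, -0.0]
ft_force: [-0.5, -0.4, 0.2]
width: 85.3
gripper_force: 0.0
```

Emit:
servo_tool(
  commands=[
    [[0.65,-0.75,0],[0,0,0],1],
    [[0.65,-0.75,0],[0,0,0],1],
    [[0.65,-0.75,0],[0,0,0],1],
    [[0.65,-0.75,0],[0,0,0],1],
    [[0.65,-0.75,0],[0,0,0],1],
    [[0.65,-0.75,0],[0,0,0],1],
    [[0.65,-0.75,0],[0,0,0],1],
    [[0.65,-0.75,0],[0,0,0],1],
    [[0.65,-0.75,0],[0,0,0],1],
    [[0,0,0],[0,0,0],1],
  ],
)

```text
time: 3.15
tool_pos: [530.9, 205.5, 403.9]
orientation: [-0.0, 0.991, 0.137, -0.0]
ft_force: [0.6, -0.6, -0.7]
width: 85.7
gripper_force: 0.0
```

Emit:
servo_tool(
  commands=[
    [[0,0,0],[0,0,-1],1],
    [[0,0,0],[0,0,-1],1],
    [[0,0,0],[0,0,-1],1],
    [[0,0,0],[0,0,-1],1],
    [[0,0,0],[0,0,-1],1],
    [[0,0,0],[0,0,-1],1],
    [[0,0,0],[0,0,-1],1],
    [[0,0,0],[0,0,-1],1],
    [[0,0,0],[0,0,-1],1],
    [[0,0,0],[0,0,-1],1],
  ],
)

```text
time: 4.15
tool_pos: [530.2, 202.3, 404.4]
orientation: [-0.0, 0.84, 0.543, -0.0]
ft_force: [0.6, -0.5, -0.6]
width: 85.9
gripper_force: 0.0
```

Emit:
servo_tool(
  commands=[
    [[0,0,0],[0,0,-1],1],
    [[0,0,0],[0,0,-0.2],1],
    [[0,0,0],[0,0,0],1],
  ],
)

```text
time: 4.45
tool_pos: [530.3, 202.5, 404.5]
orientation: [-0.0, 0.811, 0.584, -0.0]
ft_force: [-0.1, 0.6, 0.3]
width: 85.4
gripper_force: 0.0
```

```bash
cat >h.py <<'E'
from plant import arm
import numpy as np
from scipy.spatial.transform import Rotation as Ro
def rel(x,y,z,yaw,p=True):
    s=arm.read_state(); q=s["orientation"]; R=Ro.from_quat([q[1],q[2],q[3],q[0]]).as_matrix()
    tz=np.array([0,0,-1.]); ty=np.array([np.cos(yaw),np.sin(yaw),0])
    if ty@R[:,1]<0: ty=-ty
    G=np.column_stack([np.cross(ty,tz),ty,tz])
    d=R.T@(np.array([x,y,z])-s["tool_pos"]); r=Ro.from_matrix(R.T@G).as_rotvec(degrees=True)
    if p: print("t",round(s["time"],2),"pos",s["tool_pos"].round(1),"shift units",(d/30).round(3),"turn units",(r/5).round(3),"F",s["ft_force"].round(2),"M",s["moment"].round(2),"w",round(s["width"],1),round(s["gripper_force"],1),"down",R[:,2].round(4))
    return s,R
E
python3 - <<'E'
from h import *
import cv2,pickle
d=arm.get_image("wrist");cv2.imwrite("pics/w1.png",d["pixels"]);pickle.dump(d,open("wrist1.pkl","wb"))
rel(541.6,232.1,140+155,-.32)
E
```

```text
t 4.5 pos [530.4 202.6 404.6] shift units [1.053 0.044 3.653] turn units [-0.002  0.003 -0.034] F [ 0.56 -0.89  0.88] M [-0.07 -0.    0.01] w 85.6 0.0 down [-3.e-04 -2.e-04 -1.e+00]
```

View pics/w1.png

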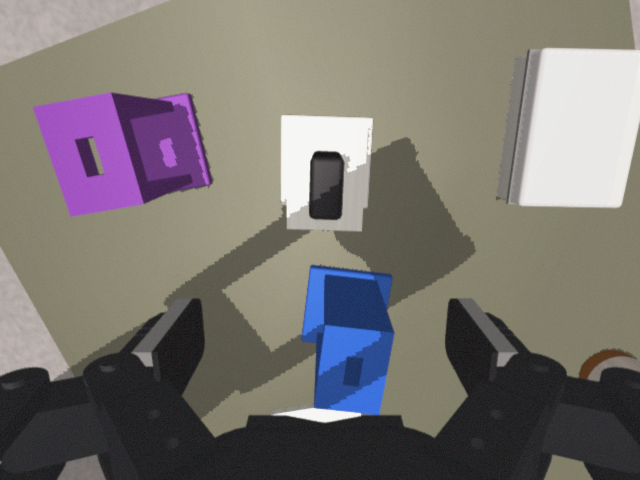

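Wrist view: the handle stands upright and squared to the fingers, spanning about (310..342, 152..219). I'll check this against the predicted projection.

```bash
python3 - <<'E'
import pickle,numpy as np,cv2
d=pickle.load(open("wrist1.pkl","rb")); a=-.322
def P(lx,ly,z):
    X=np.array([541.6+np.cos(a)*lx-np.sin(a)*ly,232.1+np.sin(a)*lx+np.cos(a)*ly,z]); c=d["R"]@X+np.ravel(d["t"])
    return (d["fx"]*c[0]/c[2]+d["cx"],d["fy"]*c[1]/c[2]+d["cy"])
for z,u,v in((162,9,17),(112,9,17),(112,25,35)):
    print(z,np.round([P(sx*u,sy*v,z) for sx in(-1,1) for sy in(-1,1)]).tolist())
g=cv2.cvtColor(d["pixels"],6)
n=(g<60).astype(np.uint8); n[:130]=0;n[235:]=0;n[:,:290]=0;n[:,365:]=0
print(cv2.boundingRect(n), [ (r,np.flatnonzero(n[r])[[0,-1]].tolist()) for r in range(150,224,6) if n[r].any()])
E
```

```text
162 [[310.0, 225.0], [310.0, 161.0], [344.0, 225.0], [344.0, 161.0]]
112 [[313.0, 207.0], [312.0, 154.0], [340.0, 207.0], [341.0, 154.0]]
112 [[289.0, 233.0], [287.0, 125.0], [364.0, 233.0], [367.0, 125.0]]
(310, 152, 33, 67) [(156, [313, 340]), (162, [311, 342]), (168, [311, 342]), (174, [311, 342]), (180, [311, 342]), (186, [311, 341]), (192, [310, 341]), (198, [310, 341]), (204, [310, 341]), (210, [310, 340]), (216, [311, 339])]
```

Emit:
servo_tool(
  commands=[
    [[0.55,0.02,0],[0,0,0],1],
    [[0.55,0.02,0],[0,0,-0.05],1],
    [[0,0,0.6],[0,0,0],1],
    [[0,0,0.6],[0,0,0],1],
    [[0,0,0.6],[0,0,0],1],
    [[0,0,0.6],[0,0,0],1],
    [[0,0,0.6],[0,0,0],1],
    [[0,0,0.6],[0,0,0],1],
    [[0,0,0],[0,0,0],1],
    [[0,0,0],[0,0,0],1],
  ],
)

```text
time: 5.5
tool_pos: [541.9, 233.8, 296.7]
orientation: [-0.0, 0.81, 0.587, -0.0]
ft_force: [0.7, 0.4, 0.8]
width: 85.6
gripper_force: 0.0
```

Emit:
servo_tool(
  commands=[
    [[0,0,0],[0,0,0],-1],
    [[0,0,0],[0,0,0],-1],
    [[0,0,0],[0,0,0],-1],
    [[0,0,0],[0,0,0],-1],
    [[0,0,0],[0,0,0],-1],
    [[0,0,0],[0,0,0],-1],
    [[0,0,0],[0,0,0],-1],
    [[0,0,0],[0,0,0],-1],
    [[0,0,0],[0,0,0],-1],
    [[0,0,0],[0,0,0],-1],
  ],
  newtons=50,
)

```text
time: 6.5
tool_pos: [542.1, 233.9, 297.1]
orientation: [0.0, 0.81, 0.587, 0.0]
ft_force: [-0.7, -0.1, 5.2]
width: 17.4
gripper_force: 49.3
```

```bash
python3 - <<'E'
from h import *
import cv2
rel(541.6,232.1,296,-.32)
d=arm.get_image("wrist");cv2.imwrite("pics/w2.png",d["pixels"])
E
```

```text
t 6.5 pos [542.1 233.9 297.1] shift units [-0.064  0.002  0.038] turn units [ 0.006 -0.005  0.043] F [-0.65 -0.15  5.16] M [-0.01  0.08  0.02] w 17.4 49.3 down [ 7.e-04  2.e-04 -1.e+00]
```

Emit:
servo_tool(
  commands=[
    [[0,0,-0.3],[0,0,0],-1],
    [[0,0,-0.5],[0,0,0],-1],
    [[0,0,-0.5],[0,0,0],-1],
    [[0,0,-0.5],[0,0,0],-1],
    [[0,0,-0.5],[0,0,0],-1],
    [[0,0,-0.5],[0,0,0],-1],
    [[0,0,-0.5],[0,0,0],-1],
    [[0,0,-0.5],[0,0,0],-1],
    [[0,0,-0.5],[0,0,0],-1],
    [[0,0,-0.5],[0,0,0],-1],
  ],
)

```text
time: 7.55
tool_pos: [542.0, 233.9, 442.0]
orientation: [-0.0, 0.81, 0.587, 0.0]
ft_force: [0.5, -0.8, -0.9]
width: 17.6
gripper_force: 48.7
```

Emit:
servo_tool(
  commands=[
    [[0,0,0],[0,0,0],-1],
    [[0,0,0],[0,0,0],-1],
    [[0,0,0],[0,0,0],-1],
  ],
)

```text
time: 7.85
tool_pos: [541.8, 233.8, 439.6]
orientation: [-0.0, 0.81, 0.587, -0.001]
ft_force: [-0.2, 0.2, -1.1]
width: 17.6
gripper_force: 48.8
```

```bash
python3 - <<'E'
from h import *
import cv2
rel(520.3,-196.4,440,.19)
d=arm.get_image("side");cv2.imwrite("pics/s3.png",d["pixels"])
E
```

```text
t 7.85 pos [541.8 233.8 439.6] shift units [-1.3853e+01  3.7780e+00 -5.0000e-03] turn units [-0.018  0.007 -5.801] F [-0.16  0.22 -1.08] M [-0.01 -0.03 -0.  ] w 17.6 48.8 down [-1.6e-03 -5.0e-04 -1.0e+00]
```

View pics/s3.png

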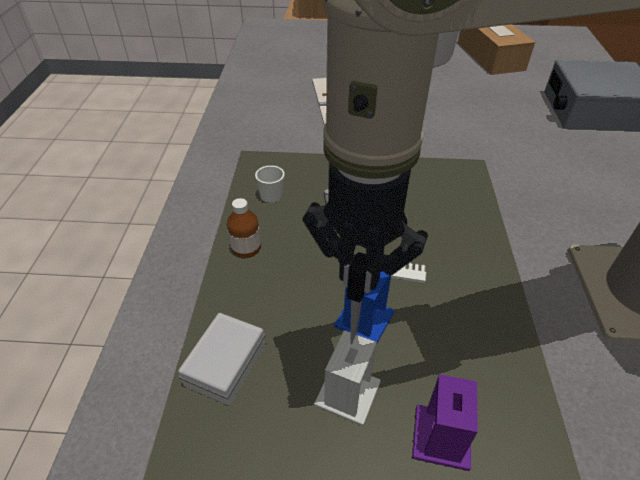

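The side view shows the gauge held upright above the now empty holder, with the tip near (352,345). Moving to the clamp.

Emit:
servo_tool(
  commands=[
    [[-0.4,0.1,0],[0,0,0],-1],
    [[-0.8,0.2,0],[0,0,0],-1],
    [[-0.8,0.2,0],[0,0,0],-1],
    [[-0.8,0.22,0],[0,0,0],-1],
    [[-0.8,0.22,0],[0,0,0],-1],
    [[-0.8,0.22,0],[0,0,0],-1],
    [[-0.8,0.22,0],[0,0,0],-1],
    [[-0.8,0.22,0],[0,0,0],-1],
    [[-0.8,0.22,0],[0,0,0],-1],
    [[-0.8,0.22,0],[0,0,0],-1],
  ],
)

```text
time: 8.9
tool_pos: [528.7, -3.6, 440.1]
orientation: [-0.0, 0.81, 0.587, -0.0]
ft_force: [0.1, 0.8, -1.8]
width: 17.3
gripper_force: 48.8
```

Emit:
servo_tool(
  commands=[
    [[-0.8,0.22,0],[0,0,0],-1],
    [[-0.8,0.22,0],[0,0,0],-1],
    [[-0.8,0.22,0],[0,0,0],-1],
    [[-0.8,0.22,0],[0,0,0],-1],
    [[-0.8,0.22,0],[0,0,0],-1],
    [[-0.8,0.22,0],[0,0,0],-1],
    [[-0.8,0.22,0],[0,0,0],-1],
    [[-0.45,0.2,0],[0,0,0],-1],
    [[-0.2,0.15,0],[0,0,0],-1],
    [[0,0,0],[0,0,0],-1],
  ],
)

```text
time: 9.9
tool_pos: [524.9, -198.3, 440.3]
orientation: [-0.0, 0.81, 0.587, -0.0]
ft_force: [-0.0, 0.3, -1.1]
width: 17.7
gripper_force: 48.8
```

Emit:
servo_tool(
  commands=[
    [[0,0,0],[0,0,-0.8],-1],
    [[0,0,0],[0,0,-1],-1],
    [[0,0,0],[0,0,-1],-1],
    [[0,0,0],[0,0,-1],-1],
    [[0,0,0],[0,0,-1],-1],
    [[0,0,0],[0,0,-0.7],-1],
    [[0,0,0],[0,0,-0.3],-1],
    [[0,0,0],[0,0,0],-1],
    [[0,0,0],[0,0,0],-1],
  ],
)

```text
time: 10.8
tool_pos: [524.9, -197.2, 440.7]
orientation: [-0.0, 0.637, 0.771, 0.0]
ft_force: [-0.2, 0.6, -1.2]
width: 17.4
gripper_force: 48.9
```

```bash
python3 - <<'E'
from h import *
import cv2,pickle
rel(520.3,-196.4,440,.19)
for n in("side","wrist","top"):
    d=arm.get_image(n);cv2.imwrite(f"pics/{n}4.png",d["pixels"]);pickle.dump(d,open(n+"4.pkl","wb"))
ims=[cv2.imread(f"pics/{n}4.png") for n in("side","wrist")]
a=cv2.resize(ims[0][60:260,265:465],None,fx=2,fy=2,interpolation=2); b=cv2.resize(ims[1][100:300,220:420],None,fx=2,fy=2,interpolation=2)
cv2.imwrite("pics/c4.png",cv2.hconcat([a,b]))
E
```

```text
t 10.8 pos [ 524.9 -197.2  440.7] shift units [ 0.056 -0.146  0.023] turn units [-0.    -0.002 -0.01 ] F [-0.24  0.6  -1.22] M [ 0.    0.01 -0.04] w 17.4 48.9 down [-0.e+00  2.e-04 -1.e+00]
```

View pics/c4.png

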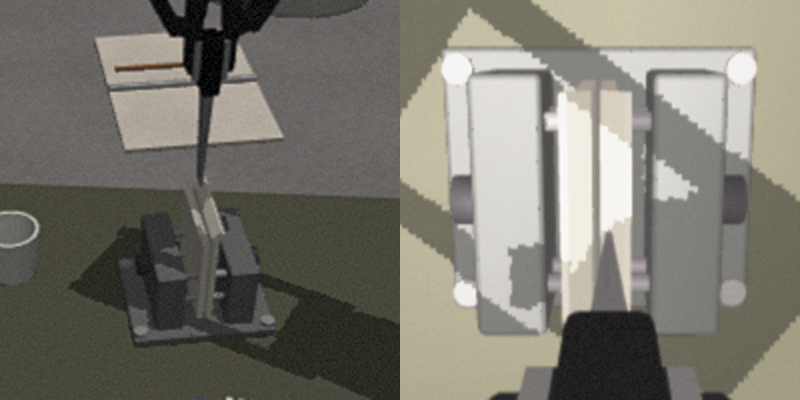

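The side crop shows the blade tip just above the flared mouth. The wrist crop shows the clamp squared, with the gap near column 597 and the blade plane at 609, which is about 4 mm off along tool y, matching the fit. I'll correct that and move down to the edge of the mouth.

Emit:
servo_tool(
  commands=[
    [[0.05,-0.13,0],[0,0,0],-1],
    [[0,0,0.3],[0,0,0],-1],
    [[0,0,0.4],[0,0,0],-1],
    [[0,0,0],[0,0,0],-1],
    [[0,0,0],[0,0,0],-1],
  ],
)

```text
time: 11.45
tool_pos: [520.5, -196.9, 418.6]
orientation: [-0.001, 0.637, 0.771, -0.0]
ft_force: [-0.9, -0.1, -0.8]
width: 17.5
gripper_force: 48.9
```

```bash
python3 - <<'E'
from h import *
import cv2,pickle
rel(520.3,-196.4,440,.19)
d={n:arm.get_image(n) for n in("side","wrist")};pickle.dump(d,open("5.pkl","wb"))
a=cv2.resize(d["side"]["pixels"][120:220,315:415],None,fx=4,fy=4,interpolation=2); b=cv2.resize(d["wrist"]["pixels"][120:270,270:370],None,fx=4,fy=4,interpolation=2)
cv2.imwrite("pics/c5.png",cv2.hconcat([cv2.copyMakeBorder(a,0,200,0,0,0),b]))
w=d["wrist"];cam=-w["R"].T@np.ravel(w["t"]); print(cam)
for x,y in((520.3,-196.4),(520.9,-197.7)):
  for z in(118,127.8):
    c=w["R"]@np.array([x,y,z])+np.ravel(w["t"]);print((c[:2]/c[2]*w["fx"]+[w["cx"],w["cy"]]).round(1))
E
```

```text
t 11.45 pos [ 520.5 -196.9  418.6] shift units [ 0.018 -0.004 -0.714] turn units [-0.018 -0.013 -0.003] F [-0.89 -0.1  -0.83] M [-0.07  0.01  0.05] w 17.5 48.9 down [-1.7e-03  9.0e-04 -1.0e+00]
[ 508.0519794  -131.23656058  389.09797316]
[324.4 224.6]
[324.4 228.1]
[324.9 226.5]
[324.9 230.1]
```

View pics/c5.png

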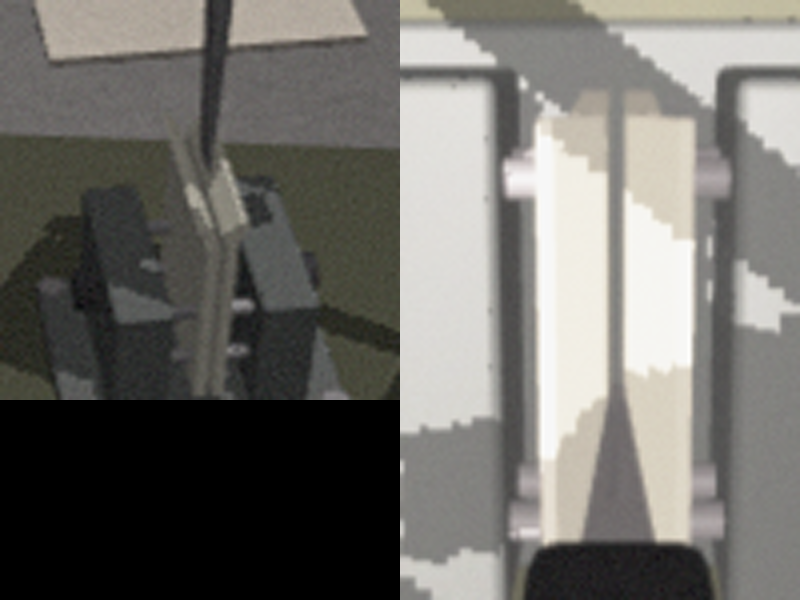

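The wrist crop shows the blade tip (617) centred on the gap (616), and the side crop shows the tip just inside the flare. Descending now.

Emit:
servo_tool(
  commands=[
    [[0,0,0.1],[0,0,0],-1],
    [[0,0,0.15],[0,0,0],-1],
    [[0,0,0.15],[0,0,0],-1],
    [[0,0,0.15],[0,0,0],-1],
    [[0,0,0.15],[0,0,0],-1],
    [[0,0,0.15],[0,0,0],-1],
    [[0,0,0.15],[0,0,0],-1],
    [[0,0,0],[0,0,0],-1],
    [[0,0,0],[0,0,0],-1],
    [[0,0,0],[0,0,0],-1],
  ],
)

```text
time: 12.55
tool_pos: [520.6, -197.0, 389.7]
orientation: [-0.0, 0.637, 0.771, -0.0]
ft_force: [-1.4, -0.6, -1.7]
width: 17.7
gripper_force: 48.7
```

```bash
cat >f.py <<'E'
from h import *
s,R=rel(520.3,-196.4,348,.19)
print("tool-frame F",(R.T@s["ft_force"]).round(2),"M",(R.T@s["moment"]).round(3))
E
python3 f.py
```

```text
t 12.55 pos [ 520.6 -197.   389.7] shift units [ 0.021 -0.007  1.39 ] turn units [-0.005 -0.002 -0.001] F [-1.38 -0.63 -1.65] M [-0.06  0.4  -0.01] w 17.7 48.7 down [-5.e-04  0.e+00 -1.e+00]
tool-frame F [-0.36 -1.48  1.65] M [0.404 0.017 0.009]
```

Emit:
servo_tool(
  commands=[
    [[0,-0.015,0.1],[0,0,0],-1],
    [[0,0,0.1],[0,0,0],-1],
    [[0,0,0.1],[0,0,0],-1],
    [[0,0,0.1],[0,0,0],-1],
    [[0,0,0.1],[0,0,0],-1],
    [[0,0,0.1],[0,0,0],-1],
    [[0,0,0.1],[0,0,0],-1],
    [[0,0,0],[0,0,0],-1],
    [[0,0,0],[0,0,0],-1],
    [[0,0,0],[0,0,0],-1],
  ],
)

```text
time: 13.55
tool_pos: [520.2, -197.0, 368.2]
orientation: [-0.0, 0.637, 0.771, -0.0]
ft_force: [-0.0, -1.4, -2.4]
width: 17.1
gripper_force: 48.8
```

```bash
python3 f.py
```

```text
t 13.55 pos [ 520.2 -197.   368.2] shift units [0.02  0.007 0.672] turn units [-0.006 -0.004 -0.001] F [-0.01 -1.44 -2.41] M [-0.31 -0.12  0.03] w 17.1 48.8 down [-6.e-04  2.e-04 -1.e+00]
tool-frame F [-1.41 -0.28  2.41] M [-0.063 -0.33  -0.032]
```

Emit:
servo_tool(
  commands=[
    [[0,0,0.05],[0,0,0],-1],
    [[0,0,0.05],[0,0,0],-1],
    [[0,0,0.05],[0,0,0],-1],
    [[0,0,0.05],[0,0,0],-1],
    [[0,0,0.05],[0,0,0],-1],
  ],
)

```text
time: 14.05
tool_pos: [520.3, -197.1, 361.3]
orientation: [0.0, 0.637, 0.771, 0.0]
ft_force: [-0.4, 0.3, 4.2]
width: 17.5
gripper_force: 49.6
```

```bash
python3 f.py
```

```text
t 14.05 pos [ 520.3 -197.1  361.3] shift units [0.022 0.002 0.444] turn units [ 0.004  0.003 -0.001] F [-0.38  0.35  4.2 ] M [-0.04  0.14 -0.03] w 17.5 49.6 down [ 4.e-04 -2.e-04 -1.e+00]
tool-frame F [ 0.41 -0.31 -4.2 ] M [ 0.142 -0.016  0.031]
```

Emit:
servo_tool(
  commands=[
    [[0,0,0.05],[0,0,0],-1],
    [[0,0,0.05],[0,0,0],-1],
    [[0,0,0.05],[0,0,0],-1],
    [[0,0,0.05],[0,0,0],-1],
    [[0,0,0.05],[0,0,0],-1],
  ],
)

```text
time: 14.55
tool_pos: [520.3, -197.0, 353.6]
orientation: [0.0, 0.637, 0.771, 0.0]
ft_force: [-0.5, 0.4, 5.2]
width: 17.5
gripper_force: 49.7
```

```bash
python3 f.py
```

```text
t 14.55 pos [ 520.3 -197.   353.6] shift units [0.021 0.004 0.187] turn units [ 0.001  0.    -0.001] F [-0.54  0.38  5.16] M [-0.05  0.11 -0.  ] w 17.5 49.7 down [ 1.e-04 -0.e+00 -1.e+00]
tool-frame F [ 0.48 -0.46 -5.16] M [ 0.116 -0.031  0.004]
```

Emit:
servo_tool(
  commands=[
    [[0,0,0.05],[0,0,0],-1],
    [[0,0,0.03],[0,0,0],-1],
    [[0,0,0],[0,0,0],-1],
    [[0,0,0],[0,0,0],-1],
    [[0,0,0],[0,0,0],-1],
    [[0,0,0],[0,0,0],-1],
    [[0,0,0],[0,0,0],-1],
    [[0,0,0],[0,0,0],-1],
  ],
)

```text
time: 15.35
tool_pos: [520.2, -197.0, 351.1]
orientation: [-0.0, 0.637, 0.771, -0.0]
ft_force: [0.9, 0.1, 1.4]
width: 17.7
gripper_force: 49.3
```

```bash
python3 - <<'E'
import f
from h import *
import cv2
d={n:arm.get_image(n) for n in("side","wrist")}
a=cv2.resize(d["side"]["pixels"][120:270,300:450],None,fx=2.66,fy=2.66,interpolation=2)[:400,:399]; b=cv2.resize(d["wrist"]["pixels"][100:250,270:370],None,fx=2.66,fy=2.66,interpolation=2)
cv2.imwrite("pics/c6.png",cv2.hconcat([a[:399],b[:399]]))
E
```

```text
t 15.35 pos [ 520.2 -197.   351.1] shift units [0.021 0.007 0.103] turn units [-0.003 -0.002 -0.002] F [0.93 0.05 1.44] M [-0.15 -0.04  0.03] w 17.7 49.3 down [-3.e-04  1.e-04 -1.e+00]
tool-frame F [-0.12  0.93 -1.44] M [-0.009 -0.154 -0.031]
```

View pics/c6.png

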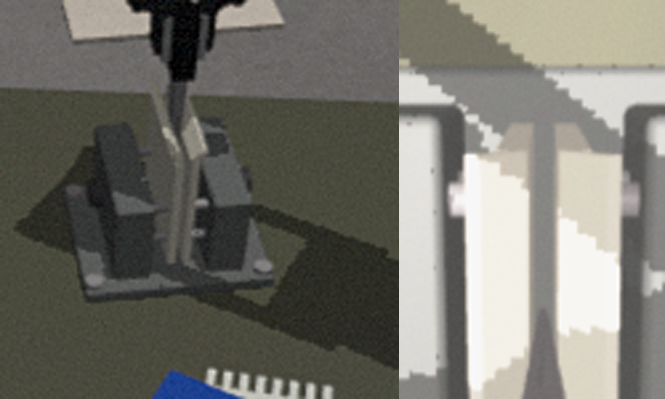

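The side crop shows the blade down between the plates with the handle clear. The wrist crop shows the gap widened evenly about the blade (529 to 556). Lateral force is near zero, so I'm handing in.

```bash
python3 -c "
from plant import arm
print(arm.close_job()); s=arm.read_state(); print(s['time'],s['tool_pos'])"
```

```text
the job is handed in; nothing more can be done
None
the job is handed in; nothing more can be done
```

I handed the job in with the gauge held still and upright between the plates, about 52 mm below the mouth. Both plates look evenly pushed back, by an estimated 1.3 to 1.5 mm each, the handle is clear, and no verdict was returned.

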